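# Clip a grinding lap onto its spindle

### The arm

A 6-joint arm with a two-finger parallel gripper is mounted at the origin on a cart in front of the work surface, level with it; the furniture and walls round the work are solid. World frame = base frame: x ahead of the robot, y to its left, z up, the work surface at z = 0. Lengths are in m, angles in rad, forces in N, time in s.
With the tool pointing down it reaches from about 0.375 to 0.9 m from the base axis. Payload 3.1 kg.
Tool frame: the origin (TCP) lies on the centre line of the jaws, within the pads' length; the fingertips stand robot.tcp_to_tips ahead of it and the grasp point (between the pads) lies 3 mm ahead of it (robot.tcp_to_tips is the distance from the TCP to the fingertips, in m); z points along the fingers, y is the line along which they close (so a half turn about z gives the same grasp; the last joint's range is limited). The gripper opens to 87 mm and grips with 3 to 60 N. Pads are 19 mm wide; open, the fingers measure 117 mm over their backs; the gripper's body (75 mm by 190 mm) begins 51 mm behind the grasp point.
Start: joints at [-1.407, 0.527, 1.433, -0, 1.181, -0.178], TCP at [0.21, -0.589, 0.245] pointing down, gripper open.
Joint ranges: [-3.08, 3.08], [-0.75, 2.2], [0.22, 2.44], [-1.43, 4.57], [0, 2.65], [-2.85, 2.85]. Speed limits (rad/s): [2.79, 2.79, 3.14, 3.14, 3.14, 3.14].

### API

Orientations are given as a unit quaternion [x, y, z, w].
In Python, from rig import robot gives the robot as it stands. The module is installed in compiled form; this text tells all that it offers.
- The arm moves only by the shell command python3 -m jog 'ROWS' [FORCE]. ROWS is JSON, one flat list of numbers, 5 for each row, row after row: the finger opening in m, from 0 to 0.087, then the shift along the tool's x, y, z in m, then the turn about the tool's z in units of 10 degrees (1.0 is 10 degrees). In form: [claw, x, y, z, roll, claw, x, y, z, roll, ...]. A call has 1 to 20 rows; each row shifts and turns the commanded pose from where the row before left it, along the tool's axes as they then stand; what a row does not reach is not made up. A row lasts 1/8 s, in which the tool goes at most 62.5 mm and 10.7 degrees, less where a joint would pass 70% of its speed; a pose out of reach is approached as far as the arm can. A call with a gripper value outside its range is refused whole. The fingers move at their own pace and stop on an object; FORCE is the grip in N (left out, the last holds). Time passes only in rows, so rows that do not move let the fingers close. It gives the time, the measured TCP pose, the force, the opening and the grip force at its end, in the units of the state.
- robot.get_obs(): the state, without advancing time (a new reading comes with each control period).
- robot.camera(name): name is "scene" or "top"; returns the picture (420x560x3 uint8, blue, green, red); there is no depth.
- robot.camera_model(name): a dict with "fx", "fy", "cx", "cy" (pixels), "R" (3x3) and "t" (3): a world point X has camera coordinates R X + t. Camera axes: x right, y down, z forward; pixel columns grow to the right and rows downward; lengths in m; the calibration is good to about 2 mm. A picture is of the moment at which its call begins. camera_model takes no time and is no camera call.
- robot.hand_in(): hands the job in; it is judged then, once.
Trained networks look in the newest picture that a camera, given by its name, has taken for a name from the list of things; names that differ only in an ending like _2 or _b are one class to them, and where a whole thing is asked for, a point or a joint stands for the part that bears it (a point fixed in the world has none). Each returns a list of dicts, best first, with "conf" (0 to 1); they miss things now and then, are a little off and sometimes report something else, mostly with a low value. They report only what shows in the picture. A call takes as long as a camera call.
- robot.look_for(camera, label): "extent" ([centre column, centre row, width, height] in pixels, round what is visible of it).
- robot.outline_of(camera, label): "region" (420x560 bool, what is visible of it) and "extent" ([centre column, centre row, width, height] in pixels, round what is visible of it).
The state is a dict: "time": time; "q": joint angles; "joint_velocities": joint speeds; "joint_torque": joint torques, N m; "position": TCP position; "tool_rot": TCP orientation; "ft_force": force on the tool from outside, world axes, zero at the start; "moment": the same for the moment, N m; "grip_width": finger opening in m; "grip_force": force on a finger pad.
Only numpy, scipy, OpenCV 4.12 (cv2) and the standard library are available. Lean on these libraries where they do the work, as an engineer would, in place of code of your own. Each camera call takes 0.05 s, during which the arm holds its last target. There are 200 camera calls.

### The job

The lap of the small bench grinder has only been slipped part-way onto its spindle. Press it down until it is fully home, then take the one of the two open spring clips that fits the spindle's groove, and push it sideways into the groove just above the lap's hub until it snaps home. Let go of it there, and do not knock over the beaker, the white pot or the tape measure.

Things in the scene. Friction and masses are not known exactly. Their poses are not given: they have to be found in the camera images.
- lap_base: Grey bench grinder, fixed: base 210 x 190 mm (x, y), 52 mm high; round pan of 90 mm radius, rim 78 mm high. Origin under the spindle axis, on the bench; z up; its -x axis points to the open front (switch and knob). The rear, within 86 degrees of +x, has a splash guard 118 mm high at 90 mm radius. Tool rest on the right, x -45 to 25, y -87 to -120 mm, 119 mm high.
- drip_tank (a point): Top of the grinder's white drip tank (62 mm diameter) on a post at its rear left corner, at (92, 78, 232) mm in the frame of lap_base; its copper spout reaches to (55, 47, 131) mm there.
- spindle_groove (a point): Point on the axis of the vertical steel spindle (40 mm diameter) at the height of the hub face when the lap is home, 98 mm above the bench. Here begins the groove, 30 mm diameter and 13 mm high, for the 8 mm thick clip. Axes as lap_base: the clip can be brought in from the open front, within about 60 degrees of -x.
- spindle_top (a point): Centre of the spindle's flat end, 127 mm above the bench. The last 16 mm are the 40 mm diameter end collar above the groove.
- lap (a joint): Height of the lap above its seat (m): 0 = fully home, at most 0.026; starts 0.010 to 0.024, when its hub hides the groove. A snug fit: it stays where it is left and needs a downward push of about 9 to 12 N to move.
- hub_face (a point): Centre of the flat top face of the lap's aluminium hub (80 mm diameter, 24 mm high); the 40 mm spindle passes up through its middle, leaving a ring 20 mm wide to press on. The lap below is a steel disc of 150 mm diameter, its top 24 mm below this face.
- clip: The fitting clip: flat open spring clip of plain steel, 8 mm thick, lying flat, 80 mm long, 46 mm wide over the jaws, bore 31 mm, about 0.1 kg. Origin: middle of its length, on the underside; z up, +x to the open mouth (23 mm wide, between two rolled noses that end at x = 40 mm).
- clip_tab (a point): Middle of the fitting clip's straight tab, at x = -18 mm, z = 4 mm of clip and 43 mm behind the bore's centre. The tab is 24 mm wide (y) and may be gripped across that width, from x = -35 to 0 mm. At x = -40 mm its end is bent up to a lip 18 mm high and 4 mm thick.
- clip_bore (a point): Centre of the fitting clip's bore, on the underside, at x = 25 mm of clip; same axes. Pushed towards +x the noses meet the groove with the bore's centre 22 mm short of the axis; about 10 to 15 N spreads the jaws, which snap shut behind the groove.
- clip_left (a joint): Spread of one sprung jaw of the fitting clip (rad): 0 = shut, about 0.15 while it passes over the groove's full diameter, stop at 0.35.
- clip_right (a joint): Spread of the other jaw of the fitting clip (rad), likewise.
- wide_clip: A like clip for a thicker spindle, not wanted: bore 46 mm, 61 mm wide over the jaws, about 93 mm long, 8 mm thick, same 24 mm tab. Origin: on the underside, 25 mm behind the bore's centre; +x to its mouth, lip at x = -47 mm.
- tape_measure: Yellow tape measure standing on edge, 55 x 85 x 62 mm, loose on the bench. Origin: centre of its underside; z up.
- white_pot: White pot, 64 mm across and 50 mm high, loose on the bench. Origin: centre of its underside; z up.
- beaker: Brown beaker, 72 mm across and 98 mm high, standing loose on the bench beside the long flat straightedge. Origin: centre of its underside; z up.

How it is judged:
On the way, in this order (a step that is already met when the one before it is completed fails the run):
1. the lap is pressed fully home (within 1.5 mm of its seat) (value of joint lap below 0.0015 m), for 0.2 s.
2. the fitting clip sits in the groove, flat, with both jaws shut round it (horizontal distance between clip_bore and spindle_groove below 0.003 m and z of clip_bore in the frame of spindle_groove between -0.003 and 0.006 m and angle between the z axis of clip and the z axis of spindle_groove, either way round below 0.08 rad and value of joint each of clip_left, clip_right below 0.06 rad), for 0.2 s.
At the end, for the whole second after the job is handed in: The lap is within 1.5 mm of its seat; the fitting clip lies at rest in the groove, its bore within 3 mm of the spindle axis, 3 mm below to 6 mm above the hub face's home height, level within 0.08 rad, both jaws shut (under 0.06 rad); beaker, pot and tape measure stand upright (all of step 2 and value of joint lap below 0.0015 m and linear speed of clip below 0.01 m/s and angle between each of beaker, white_pot, tape_measure's own z axis and vertical below 0.3 rad); the robot touches nothing.
It fails at once if the beaker is knocked over (angle between beaker's own z axis and vertical above 0.6 rad).
It fails at once if the white pot is knocked over (angle between white_pot's own z axis and vertical above 0.6 rad).
It fails at once if the tape measure is knocked over (angle between tape_measure's own z axis and vertical above 0.6 rad).
It also fails if it takes over 59 s, if anything falls off the work surface, if the arm or the gripper's body presses on something with over 40 N, if the wrist force passes 120 N, or if a joint passes its speed limit or range.

## Working session

There is one attempt and no reset: what is moved stays moved. The work goes in short steps, Python scripts to look and compute and a shell command to move; the robot and the scene stay as the last step left them, time stands still between calls to the robot, and variables do not carry over. Pictures are saved under pics/ and viewed, at most 10 in all, crops included, and the job is handed in when it is done.

```bash
mkdir -p pics; python3 - <<'E'
from rig import robot
import cv2,numpy as np
o=robot.get_obs()
print(o["time"],o["position"],o["tool_rot"],o["grip_width"],robot.tcp_to_tips)
ims=[]
for c in ("scene","top"):
    im=robot.camera(c); cv2.imwrite(f"pics/{c}0.png",im)
    m=robot.camera_model(c); print(c,m["fx"],m["cx"],m["cy"],np.round(m["R"],3).tolist(),np.round(m["t"],3), np.round(-np.array(m["R"]).T@m["t"],3))
    for l in ("lap_base","lap","clip","wide_clip","tape_measure","white_pot","beaker"):
        print(c,l,[(round(d["conf"],2),np.round(d["extent"]).astype(int).tolist()) for d in robot.look_for(c,l)[:3]])
E
```

```text
0.0 [ 0.20941544 -0.58815931  0.24357322] [ 9.85428780e-01  1.70085143e-01  2.48328524e-06 -1.07835933e-03] 0.08717602487213201 0.022
scene 422.07878400858567 281.53494282276796 200.65853263886203 [[-0.453, -0.891, -0.016], [-0.455, 0.247, -0.855], [0.766, -0.38, -0.518]] [0.207 0.389 0.806] [-0.347  0.395  0.754]
scene lap_base [(0.84, [199, 249, 120, 107])]
scene lap [(0.84, [204, 245, 59, 39])]
scene clip [(0.33, [204, 245, 52, 36])]
scene wide_clip [(0.39, [289, 253, 23, 18])]
scene tape_measure [(0.28, [286, 252, 20, 17])]
scene white_pot [(0.33, [204, 247, 53, 38])]
scene beaker [(0.83, [400, 208, 22, 34]), (0.35, [203, 246, 52, 36])]
top 488.99545872743795 287.27249340512674 211.79660321954898 [[-0.013, -1.0, -0.02], [-0.997, 0.014, -0.07], [0.071, 0.019, -0.997]] [-0.025  0.559  1.344] [ 0.463 -0.059  1.38 ]
top lap_base [(0.8, [195, 222, 114, 95])]
top lap [(0.6, [203, 222, 57, 49])]
top clip [(0.53, [317, 188, 27, 15]), (0.41, [194, 222, 114, 94])]
top wide_clip [(0.77, [297, 230, 26, 35])]
top tape_measure [(0.92, [347, 238, 15, 32]), (0.42, [315, 189, 31, 18])]
top white_pot [(0.66, [357, 184, 24, 27])]
top beaker [(0.61, [431, 240, 35, 26]), (0.42, [295, 231, 22, 33])]
```

```bash
python3 - <<'E'
import cv2
a=cv2.imread("pics/top0.png"); b=cv2.imread("pics/scene0.png")
cv2.imwrite("pics/topc.png",cv2.resize(a[130:330,120:480],None,fx=2.2,fy=2.2,interpolation=cv2.INTER_CUBIC))
cv2.imwrite("pics/scenec.png",cv2.resize(b[130:330,100:460],None,fx=2.2,fy=2.2,interpolation=cv2.INTER_CUBIC))
E
```

```text
(no output)
```

View pics/topc.png

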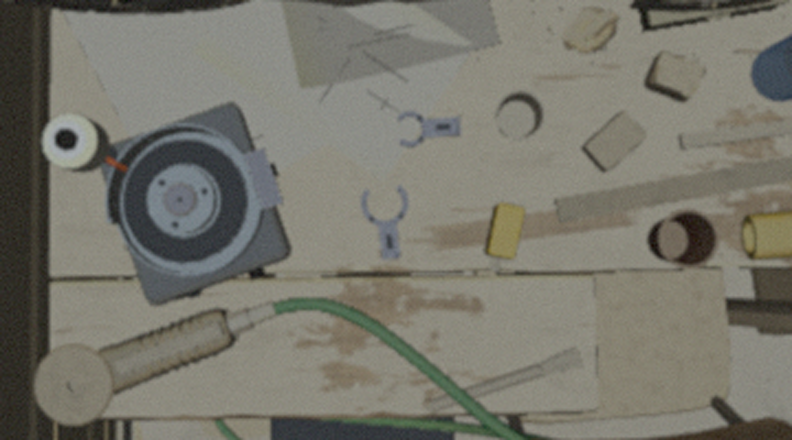

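View pics/scenec.png

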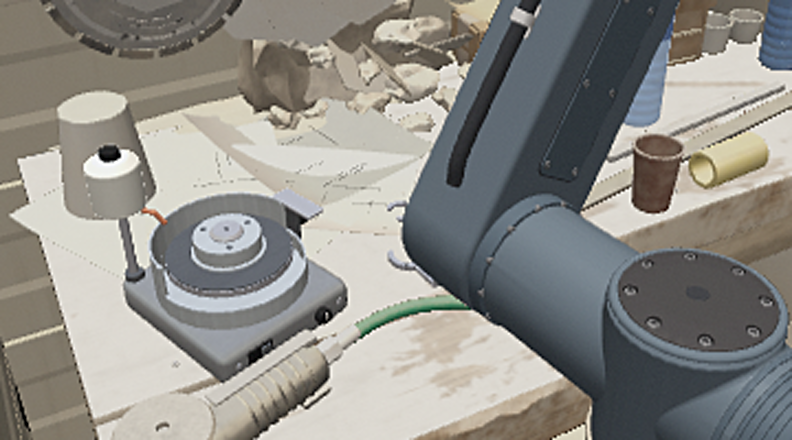

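The top view shows the spindle at about full pixel (202, 221) and the grinder turned about +17°, with its front towards the robot. The small-bore (fitting) clip is at about (315, 188) with its mouth to the left (+y). The wide clip is at (296, 228). In the scene view the arm hides both clips, and the spindle end is at about (203, 236).

```bash
cat >h.py <<'E'
import numpy as np,cv2
from rig import robot
def cam(c):
    m=robot.camera_model(c);return m,np.array(m["R"]),np.array(m["t"])
def proj(c,X):
    m,R,t=cam(c);p=np.atleast_2d(X)@R.T+t
    return np.c_[m["fx"]*p[:,0]/p[:,2]+m["cx"],m["fy"]*p[:,1]/p[:,2]+m["cy"]]
def ray(c,u,v):
    m,R,t=cam(c);return -R.T@t,R.T@np.array([(u-m["cx"])/m["fx"],(v-m["cy"])/m["fy"],1])
def onz(c,u,v,z):
    o,d=ray(c,u,v);return o+d*(z-o[2])/d[2]
def tri(a,b):
    (o,d),(p,e)=ray("top",*a),ray("scene",*b)
    s=np.linalg.lstsq(np.c_[d,-e],p-o,rcond=None)[0];A,B=o+s[0]*d,p+s[1]*e
    return (A+B)/2,np.linalg.norm(A-B)
E
python3 - <<'E'
from h import *
print(tri((201.8,220.9),(202.7,235.9)), onz("top",201.8,220.9,.127), onz("scene",202.7,235.9,.127))
for n,u,v in(("clip",317,188),("wide",297,230),("tape",347,238),("pot",357,184),("beaker",431,240)): print(n,onz("top",u,v,0.004).round(3))
a=cv2.imread("pics/top0.png"); b=cv2.imread("pics/scene0.png")
s1=cv2.resize(a[185:255,165:240],None,fx=8,fy=8,interpolation=cv2.INTER_CUBIC)
s1=cv2.resize(s1,(400,373)); s2=cv2.resize(b[200:270,165:240],(400,373),interpolation=cv2.INTER_CUBIC)
s3=cv2.resize(a[165:215,290:343],(400,377),interpolation=cv2.INTER_CUBIC)[:373]
s3=cv2.resize(s3,(400,373));
s4=np.zeros_like(s3)
cv2.imwrite("pics/z1.png",np.vstack([np.hstack([s1,s2]),]))
cv2.imwrite("pics/z2.png",s3)
E
```

```text
(array([0.53134571, 0.18634819, 0.12090383]), np.float64(0.000511416866356177)) [0.53110793 0.1854019  0.127     ] [0.52272592 0.18813994 0.127     ]
clip [ 0.626 -0.118  0.004]
wide [ 0.508 -0.059  0.004]
tape [ 0.484 -0.199  0.004]
pot [ 0.636 -0.231  0.004]
beaker [ 0.475 -0.433  0.004]
```

View pics/z1.png

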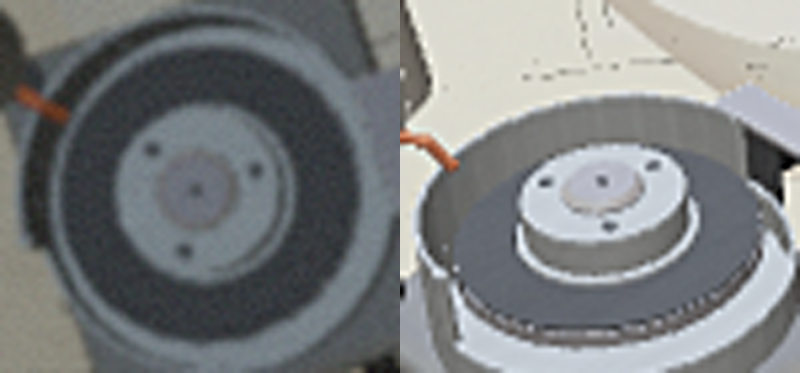

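View pics/z2.png

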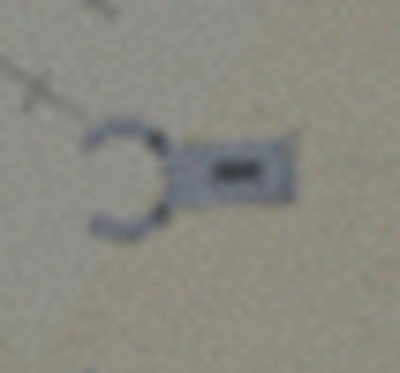

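Refined centre dot of the spindle end: top (201.3, 220.2), scene (202.5, 233.6). In the clip zoom the jaws open to the left, and the clip axis points to about 94° world.

```bash
cat >>h.py <<'E'
def plan(xyz):
    from scipy.spatial.transform import Rotation as Ro
    o=robot.get_obs();R=Ro.from_quat(o["tool_rot"])
    print("t",round(o["time"],2),"pos",np.round(o["position"],4),"yaw",round(np.degrees(np.arctan2(*R.as_matrix()[[1,0],0])),2),"need tool xyz mm",np.round(1e3*R.inv().apply(np.array(xyz)-o["position"]),1))
E
python3 - <<'E'
from h import *
a,b=(201.34,220.24),(202.47,233.55)
print(tri(a,b),onz("top",*a,.127),onz("scene",*b,.127))
S=onz("top",*a,.127)
plan([S[0],S[1],.2])
def z2(x,y): return (x+.5)/7.547-.5+290,(y+.5)/7.54-.5+165
print("bore",onz("top",*z2(124,181),.008),"tabL",onz("top",*z2(165,175),.008),"lip",onz("top",*z2(295,170),.01))
E
```

```text
(array([0.53261989, 0.1860384 , 0.12740098]), np.float64(0.000993447577418622)) [0.53282591 0.18658944 0.127     ] [0.53286598 0.18548449 0.127     ]
t 0.8 pos [ 0.2095 -0.5888  0.2446] yaw 19.59 need tool xyz mm [ 564.5 -622.2   44.5]
bore [ 0.62474158 -0.08632262  0.008     ] tabL [ 0.62676327 -0.10166479  0.008     ] lip [ 0.62765655 -0.15005585  0.01      ]
```

```bash
python3 -m jog '[0.048,0.03,-0.033,0,0, 0.048,0.035,-0.039,0,0, 0.048,0.035,-0.039,0,0, 0.048,0.035,-0.039,0,0, 0.048,0.035,-0.039,0,0, 0.048,0.035,-0.039,0,0, 0.048,0.035,-0.039,0,0, 0.048,0.035,-0.039,0,0, 0.048,0.035,-0.039,0,0, 0.048,0.035,-0.039,0,0, 0.048,0.035,-0.039,0,0, 0.048,0.035,-0.039,0,0, 0.048,0.035,-0.039,0,0, 0.048,0.035,-0.039,0.01,0, 0.048,0.035,-0.039,0.015,0, 0.048,0.035,-0.039,0.015,0, 0.048,0.01,-0.005,0.005,-0.2, 0.048,0,0,0,0]' 40
python3 - <<'E'
from h import *
plan([.5326,.1862,.150])
s=robot.camera("scene");cv2.imwrite("pics/s1.png",cv2.resize(s[130:330,100:460],None,fx=2.2,fy=2.2,interpolation=cv2.INTER_CUBIC));cv2.imwrite("pics/s1full.png",s)
E
```

```text
time: 3.05
position: [0.533, 0.1875, 0.1991]
tool_rot: [0.982, 0.188, -0.001, 0.0]
ft_force: [-0.4, -0.2, -0.7]
grip_width: 0.0479
grip_force: 0.0
t 3.05 pos [0.533  0.1875 0.1991] yaw 21.66 need tool xyz mm [-0.8  1.1 49.1]
```

View pics/s1.png

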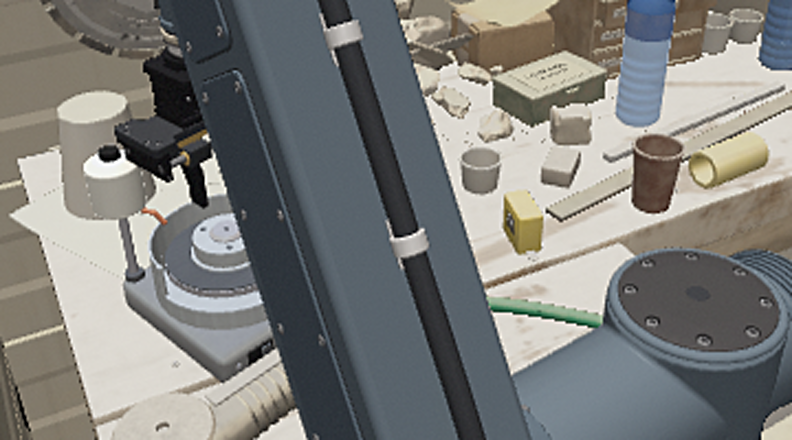

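```bash
python3 -m jog '[0.048,-0.001,0.001,0.01,0.4, 0.048,0,0,0.015,0, 0.048,0,0,0.015,0, 0.048,0,0,0.009,0, 0.048,0,0,0.003,0, 0.048,0,0,0,0]'
python3 - <<'E'
from h import *
plan([.5326,.1862,.120]);print(robot.get_obs()["ft_force"])
E
```

```text
time: 3.85
position: [0.5325, 0.1863, 0.1474]
tool_rot: [0.988, 0.153, -0.0, 0.0]
ft_force: [-0.9, 0.2, 0.1]
grip_width: 0.0482
grip_force: 0.0
t 3.85 pos [0.5325 0.1863 0.1474] yaw 17.6 need tool xyz mm [ 0.1  0.1 27.4]
[-0.92507391  0.24981306  0.06437198]
```

```bash
python3 -m jog '[0.048,0,0,0.003,0, 0.048,0,0,0.003,0, 0.048,0,0,0.003,0, 0.048,0,0,0.003,0, 0.048,0,0,0.003,0]'; python3 -m jog '[0.048,0,0,0.003,0, 0.048,0,0,0.003,0, 0.048,0,0,0.003,0, 0.048,0,0,0,0]'
```

```text
time: 4.47
position: [0.5328, 0.1864, 0.1342]
tool_rot: [0.988, 0.153, 0.001, 0.0]
ft_force: [-2.1, -0.9, 10.3]
grip_width: 0.0478
grip_force: 5.0
time: 4.97
position: [0.5328, 0.1864, 0.1248]
tool_rot: [0.988, 0.153, 0.001, -0.0]
ft_force: [-1.6, -0.2, 7.4]
grip_width: 0.0477
grip_force: 3.6
```

```bash
python3 -m jog '[0.048,0,0,0.003,0, 0.048,0,0,0.002,0, 0.048,0,0,0.001,0, 0.048,0,0,0,0]'; python3 -m jog '[0.048,0,0,0.001,0, 0.048,0,0,0.001,0,0.048,0,0,0,0]'
```

```text
time: 5.48
position: [0.5328, 0.1864, 0.1204]
tool_rot: [0.988, 0.153, 0.001, 0.0]
ft_force: [-4.5, -1.0, 17.3]
grip_width: 0.0483
grip_force: 8.4
time: 5.85
position: [0.5328, 0.1864, 0.1203]
tool_rot: [0.988, 0.153, 0.001, 0.0]
ft_force: [-7.1, -1.7, 29.4]
grip_width: 0.0479
grip_force: 14.5
```

```bash
python3 -m jog '[0.048,0,0,-0.01,0, 0.048,0,0,-0.03,0, 0.048,0,0,-0.045,0, 0.048,0,0,-0.02,0, 0.07,0,0,0,0]'
python3 - <<'E'
from h import *
from scipy.optimize import minimize
im=np.mean([robot.camera("top").astype(float) for _ in range(6)],0)
np.save("top1.npy",im)
r=robot.outline_of("top","clip")
for d in r[:3]: print(d["conf"],np.round(d["extent"],1))
M=np.zeros((420,560),bool)
for d in r:
    if abs(d["extent"][0]-316)<5 and abs(d["extent"][1]-188)<5: M=d["region"];break
print(M.sum())
c=im[165:215,290:343]; c=(c-c.min())/(c.max()-c.min())*255
big=cv2.resize(c.astype(np.uint8),None,fx=10,fy=10,interpolation=cv2.INTER_CUBIC)
# overlay of model at the estimate
def model(x,y,yaw):
    th=np.linspace(np.radians(48),np.radians(312),40);o=np.c_[25+23*np.cos(th),23*np.sin(th)];i=np.c_[25+15.5*np.cos(th),15.5*np.sin(th)]
    ring=np.r_[o,i[::-1]];tab=np.array([[-42,-12],[4,-12],[4,12],[-42,12]])
    T=np.array([[np.cos(yaw),-np.sin(yaw)],[np.sin(yaw),np.cos(yaw)]])
    return [np.c_[(p/1e3)@T.T+[x,y],np.full(len(p),.008)] for p in(ring,tab)]
bg=cv2.medianBlur(im[165:215,290:343].astype(np.uint8),31).astype(float)
diff=np.abs(cv2.GaussianBlur(im[165:215,290:343],(0,0),.6)-bg).sum(2)
def cost(p):
    m=np.zeros((400,424),np.uint8)
    for P in model(*p): cv2.fillPoly(m,[np.round(((proj("top",P)-[290,165]+.5)*8-.5)*16).astype(np.int32)],255,shift=4)
    m=cv2.resize(m,(53,50),interpolation=cv2.INTER_AREA)/255.
    return -np.corrcoef(cv2.GaussianBlur(m,(0,0),.8).ravel(),diff.ravel())[0,1]
b=min((minimize(cost,[.625+dx,-.111,np.radians(a)],method="Nelder-Mead",options=dict(initial_simplex=np.array([.625+dx,-.111,np.radians(a)])+np.array([[0,0,0],[.004,0,0],[0,.004,0],[0,0,.08]]))) for dx in(-.003,.003) for a in(88,93,98)),key=lambda r:r.fun)
print(b.x[:2],np.degrees(b.x[2]),b.fun)
for P in model(*b.x): cv2.polylines(big,[np.round((proj("top",P)-[290,165]+.5)*10).astype(np.int32)],True,(0,0,255),1)
cv2.imwrite("pics/fit.png",big)
u=np.array([np.cos(b.x[2]),np.sin(b.x[2])]);print("grip",b.x[:2]-.024*u,"bore",b.x[:2]+.025*u)
plan([*(b.x[:2]-.024*u),.12])
E
```

```text
time: 6.48
position: [0.5336, 0.1865, 0.2222]
tool_rot: [0.988, 0.153, 0.002, 0.0]
ft_force: [0.3, -0.8, -0.4]
grip_width: 0.0524
grip_force: 0.0
0.58 [316.4 186.8  26.1  18.3]
273
[ 0.62588779 -0.11032055] 91.6944516257531 -0.8860950473036912
grip [ 0.62659746 -0.13431006] bore [ 0.62514856 -0.08533149]
t 6.83 pos [0.5319 0.1861 0.2193] yaw 17.58 need tool xyz mm [ -6.2 334.1  99.2]
```

View pics/fit.png

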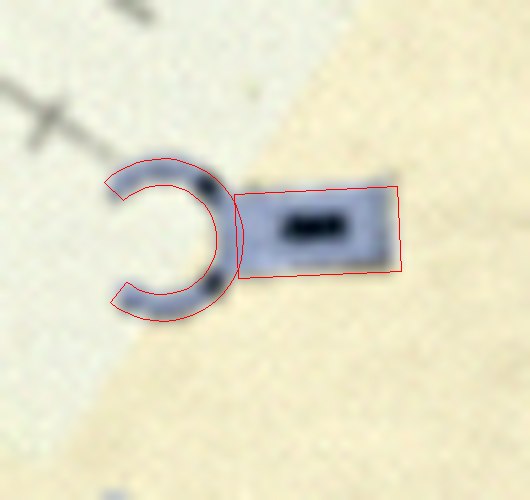

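```bash
python3 -m jog '[0.06,0,0.04,0,0, 0.06,-0.001,0.054,0,0, 0.06,-0.001,0.054,0,0, 0.06,-0.001,0.054,0,0, 0.06,-0.001,0.054,0,0, 0.06,-0.001,0.054,0,0, 0.06,-0.001,0.022,0,0, 0.06,0,0,0.005,-1, 0.06,0,0,0.015,-1, 0.06,0,0,0.015,-1, 0.06,0,0,0.015,-1, 0.06,0,0,0.015,-1, 0.06,0,0,0.015,-1, 0.06,0,0,0.01,-1, 0.06,0,0,0,-0.4, 0.06,0,0,0,0]' 55
python3 - <<'E'
from h import *
plan([.6265,-.1323,.0245])
im=np.mean([robot.camera("scene").astype(float) for _ in range(4)],0);cv2.imwrite("pics/s2.png",cv2.resize(im[150:290,190:400].astype(np.uint8),None,fx=3.6,fy=3.6,interpolation=cv2.INTER_CUBIC))
E
```

```text
time: 8.82
position: [0.6265, -0.131, 0.1299]
tool_rot: [0.697, 0.717, -0.0, -0.001]
ft_force: [0.4, 0.0, -0.1]
grip_width: 0.0599
grip_force: 0.0
t 8.82 pos [ 0.6265 -0.131   0.1299] yaw 91.58 need tool xyz mm [-1.400e+00  1.000e-01  1.054e+02]
```

View pics/s2.png

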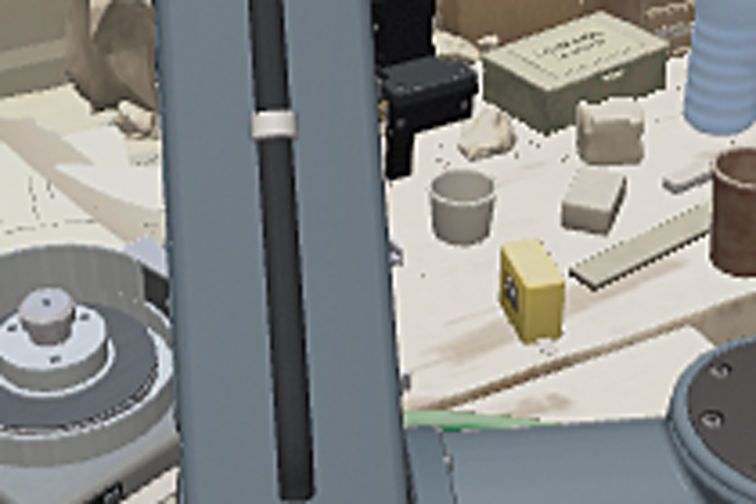

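```bash
python3 -m jog '[0.06,-0.001,0,0.02,0, 0.06,0,0,0.03,0, 0.06,0,0,0.025,0, 0.06,0,0,0.02,0, 0.06,0,0,0.009,0, 0.06,0,0,0.001,0, 0.06,0,0,0,0]' 55
python3 - <<'E'
from h import *
plan([.6265,-.1323,.0245]);print(robot.get_obs()["ft_force"])
E
```

```text
time: 9.9
position: [0.6277, -0.1333, 0.0263]
tool_rot: [0.697, 0.717, 0.0, 0.001]
ft_force: [0.7, -0.6, 0.1]
grip_width: 0.0601
grip_force: 0.0
t 9.9 pos [ 0.6277 -0.1333  0.0263] yaw 91.58 need tool xyz mm [ 1.  -1.2  1.8]
[ 0.74284075 -0.57191903  0.11968301]
```

```bash
python3 -m jog '[0.06,0,0,0.0015,0, 0.04,0,0,0,0, 0.015,0,0,0,0, 0.015,0,0,0,0, 0.015,0,0,0,0,0.015,0,0,0,0,0.015,0,0,0,0]' 55
python3 - <<'E'
from h import *
for _ in range(3): plan([.6265,-.1323,.0245]);robot.camera("top")
E
```

```text
time: 10.78
position: [0.6271, -0.1331, 0.0241]
tool_rot: [0.697, 0.717, 0.0, 0.0]
ft_force: [1.2, -0.1, 0.8]
grip_width: 0.023
grip_force: 55.0
t 10.78 pos [ 0.6271 -0.1331  0.0241] yaw 91.58 need tool xyz mm [ 0.8 -0.6 -0.4]
t 10.82 pos [ 0.6271 -0.1331  0.0241] yaw 91.58 need tool xyz mm [ 0.8 -0.6 -0.4]
t 10.88 pos [ 0.6272 -0.1331  0.0241] yaw 91.58 need tool xyz mm [ 0.8 -0.6 -0.4]
```

```bash
python3 -m jog '[0.015,0,0,-0.01,0, 0.015,0,0,-0.03,0.4, 0.015,0,0,-0.03,1, 0.015,0,0,-0.03,1, 0.015,0,0,-0.03,1, 0.015,0,0,-0.03,1, 0.015,0,0,-0.016,1, 0.015,0,0,0,1, 0.015,0,0,0,1, 0.015,0,0,0,0]'
python3 - <<'E'
from h import *
plan([.4297,.1536,.20])
E
```

```text
time: 12.18
position: [0.6267, -0.1329, 0.2005]
tool_rot: [0.988, 0.154, -0.0, -0.0]
ft_force: [0.5, 0.2, -1.5]
grip_width: 0.0229
grip_force: 55.0
t 12.18 pos [ 0.6267 -0.1329  0.2005] yaw 17.7 need tool xyz mm [-100.6 -332.9    0.5]
```

```bash
python3 -m jog '[0.015,-0.01,-0.03,0,0, 0.015,-0.015,-0.05,0,0, 0.015,-0.015,-0.05,0,0, 0.015,-0.015,-0.05,0,0, 0.015,-0.015,-0.05,0,0, 0.015,-0.015,-0.05,0,0, 0.015,-0.015,-0.05,0,0, 0.015,0,-0.003,0.02,0, 0.015,0,0,0.03,0, 0.015,0,0,0.02,0, 0.015,0,0,0.005,0, 0.015,0,0,0,0]'
python3 - <<'E'
from h import *
im=np.mean([robot.camera("top").astype(float) for _ in range(4)],0);sc=np.mean([robot.camera("scene").astype(float) for _ in range(4)],0)
plan([.4297,.1536,.125])
a=cv2.resize(im[185:285,160:260].astype(np.uint8),(400,400),interpolation=cv2.INTER_CUBIC)
b=cv2.resize(sc[190:290,150:250].astype(np.uint8),(400,400),interpolation=cv2.INTER_CUBIC)
cv2.imwrite("pics/pre.png",np.hstack([a,b]))
E
```

```text
time: 13.68
position: [0.4313, 0.1542, 0.1252]
tool_rot: [0.988, 0.153, 0.0, -0.0]
ft_force: [0.3, -0.7, -0.5]
grip_width: 0.0232
grip_force: 55.0
t 14.07 pos [0.4314 0.1542 0.1255] yaw 17.59 need tool xyz mm [-1.8  0.   0.5]
```

View pics/pre.png

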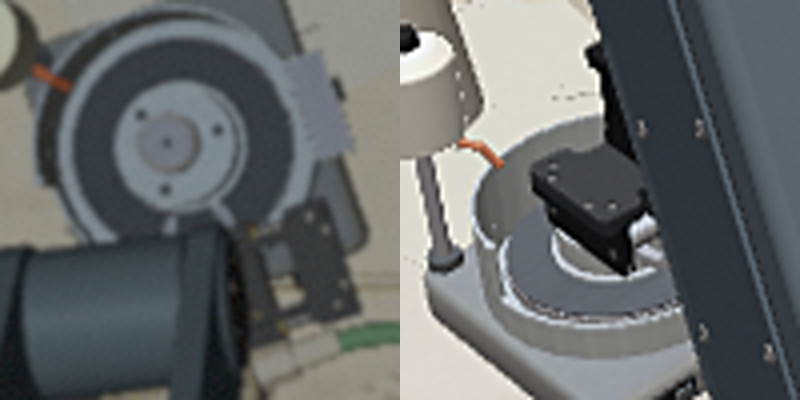

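```bash
python3 -m jog '[0.015,0.01,0,0,0, 0.015,0.01,0,0,0, 0.015,0.006,0,0,0, 0.015,0.003,0,0,0, 0.015,0,0,0,0]'
python3 - <<'E'
from h import *
plan([.5326-.048*.953,.1862-.048*.302,.125]);print(robot.get_obs()["ft_force"])
E
python3 -m jog '[0.015,0.004,0,0,0, 0.015,0.003,0,0,0, 0.015,0.003,0,0,0,0.015,0.002,0,0,0]'
```

```text
time: 14.7
position: [0.4588, 0.163, 0.1249]
tool_rot: [0.988, 0.153, -0.0, -0.0]
ft_force: [-0.1, -0.0, -0.2]
grip_width: 0.0234
grip_force: 55.0
t 14.7 pos [0.4588 0.163  0.1249] yaw 17.59 need tool xyz mm [29.4  0.2 -0.1]
[-0.11862476 -0.01480505 -0.22021887]
time: 15.2
position: [0.4674, 0.1661, 0.1245]
tool_rot: [0.988, 0.153, -0.003, 0.0]
ft_force: [-6.3, -2.5, 1.1]
grip_width: 0.0231
grip_force: 55.0
```

```bash
python3 -m jog '[0.015,0.003,0,0,0, 0.015,0.003,0,0,0, 0.015,0.003,0,0,0]';python3 -m jog '[0.015,0.003,0,0,0, 0.015,0.003,0,0,0, 0.015,0,0,0,0]'
python3 - <<'E'
from h import *
plan([.5326-.048*.953,.1862-.048*.302,.125]);print(robot.get_obs()["ft_force"])
E
```

```text
time: 15.58
position: [0.4697, 0.1677, 0.1232]
tool_rot: [0.988, 0.153, -0.011, 0.0]
ft_force: [-13.4, -4.5, 1.8]
grip_width: 0.0234
grip_force: 55.0
time: 15.95
position: [0.4804, 0.1704, 0.1238]
tool_rot: [0.988, 0.153, -0.005, 0.0]
ft_force: [-3.4, -1.8, -1.9]
grip_width: 0.0229
grip_force: 55.0
t 15.95 pos [0.4804 0.1704 0.1238] yaw 17.6 need tool xyz mm [ 6.6  0.7 -1.3]
[-3.36408664 -1.81922831 -1.85576701]
```

```bash
python3 -m jog '[0.015,0.003,0,0,0, 0.015,0.002,0,0,0, 0.015,0,0,0,0]';python3 -m jog '[0.015,0.001,0,0,0, 0.015,0.001,0,0,0, 0.015,0,0,0,0]'
python3 - <<'E'
from h import *
plan([.5326-.048*.953,.1862-.048*.302,.125]);print(robot.get_obs()["ft_force"])
E
```

```text
time: 16.32
position: [0.4893, 0.1726, 0.1251]
tool_rot: [0.988, 0.153, -0.0, 0.0]
ft_force: [-2.5, -1.3, -0.5]
grip_width: 0.0229
grip_force: 55.0
time: 16.7
position: [0.4894, 0.1728, 0.1248]
tool_rot: [0.988, 0.153, -0.002, 0.0]
ft_force: [-5.9, -1.7, 0.7]
grip_width: 0.023
grip_force: 55.0
t 16.7 pos [0.4894 0.1728 0.1248] yaw 17.6 need tool xyz mm [-2.7  0.3 -0.2]
[-5.94611784 -1.68529002  0.74940133]
```

```bash
python3 -m jog '[0.015,-0.0015,0,0,0, 0.015,0,0,0,0, 0.015,0,0,0,0, 0.03,0,0,0,0, 0.05,0,0,0,0, 0.05,0,0,0,0, 0.05,0,0,-0.01,0, 0.05,0,0,-0.03,0, 0.05,0,0,-0.04,0, 0.05,0,0,-0.04,0, 0.05,-0.03,0.03,0,0, 0.05,-0.01,0.05,0,0, 0.05,-0.01,0.05,0,0, 0.05,-0.01,0.05,0,0, 0.05,-0.01,0.05,0,0, 0.05,0,0.03,0,0, 0.05,0,0,0,0]'
python3 - <<'E'
from h import *
im=np.mean([robot.camera("top").astype(float) for _ in range(4)],0);sc=np.mean([robot.camera("scene").astype(float) for _ in range(4)],0)
plan([.4297,.1536,.125])
a=cv2.resize(im[185:255,165:235].astype(np.uint8),(400,400),interpolation=cv2.INTER_CUBIC)
b=cv2.resize(sc[200:270,165:235].astype(np.uint8),(400,400),interpolation=cv2.INTER_CUBIC)
cv2.imwrite("pics/end.png",np.hstack([a,b]))
E
```

```text
time: 18.82
position: [0.5027, -0.0986, 0.2458]
tool_rot: [0.989, 0.151, 0.001, 0.001]
ft_force: [0.0, 1.2, -0.1]
grip_width: 0.0504
grip_force: 0.0
t 19.23 pos [ 0.5014 -0.0952  0.2451] yaw 17.67 need tool xyz mm [   7.2 -258.8  120.2]
```

View pics/end.png

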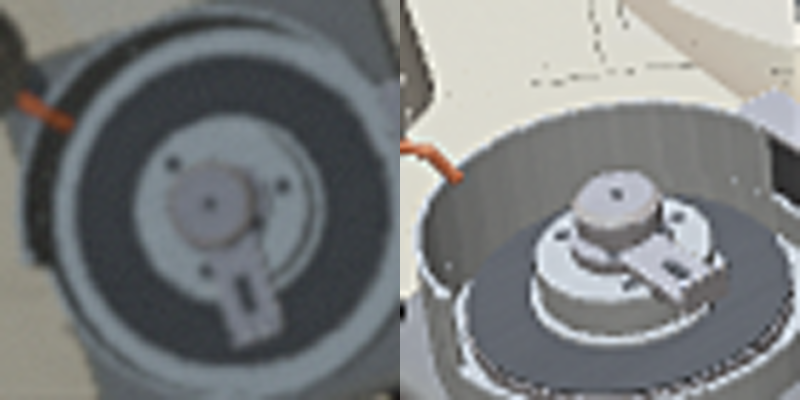

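The picture shows the clip flat on the hub around the spindle, with its lip end at about crop (260, 340). I'll check that seating depth numerically before handing in.

```bash
python3 - <<'E'
from h import *
f=lambda x,y:((x+.5)/5.714-.5+165,(y+.5)/5.714-.5+185)
S=onz("top",*f(210,204),.127)
for z in(.1,.118): 
    L=onz("top",*f(258,340),z);d=(S-L)[:2];print(S.round(4),L.round(4),np.linalg.norm(d)*1e3,np.degrees(np.arctan2(d[1],d[0])))
E
```

```text
[0.5327 0.1866 0.127 ] [0.4714 0.1698 0.1   ] 63.50124349745734 15.3054013696153
[0.5327 0.1866 0.127 ] [0.4713 0.1666 0.118 ] 64.54114100990816 18.034054059278166
```

```bash
python3 -c "
from rig import robot
print(robot.hand_in())"
```

```text
the job is handed in; nothing more can be done
None
```

The lap is pressed home and the fitting clip is snapped into the groove and released; I handed the job in at about 19 s of the 59 s allowed, and hand-in returned no verdict. In the last pictures the clip lies flat round the spindle, its lip end about 64 mm from the axis against 65 mm expected when seated. I did not look at the beaker, pot and tape measure again at the end.

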